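# Shut the twist-on lid of the blue jar on a flea-market stall

## Task

The lid of the blue jar is only sitting loosely on top of its mouth. Turn it back (anticlockwise seen from above) until it can drop into its slots and let it down, then screw it forward (clockwise) until its handle lines up with the red marks, and let go. Leave the terracotta jar, which is already shut, as it is, and do not topple or push away the silver figurine.

Things in the scene. Friction and masses are not known exactly. Their poses are not given: they have to be found in the camera images.
- jar: Blue fixed jar; origin at centre of underside, z up. Rim 105 mm up, shoulder flange 138 mm across, 74 mm up. Two WHITE marks on the flange lie on its +x and -x: with the lid handle along them (12 degrees either way) the lid can go down. RED marks lie 0.95 rad clockwise of them from above: handle there = shut; a stop is 0.15 rad further. Once down, anticlockwise stops 0.25 rad past white.
- lid: Pale wood lid, 0.18 kg, disc 92 mm wide, 6 thick; origin at centre of its underside, z up. Dark bar handle along x: 66 long, 14 thick (y), 6 to 40 mm above origin. Half turn = same. A plug under it (1.5 mm play) centres it. Starts with its x-side lugs on the rim, origin 118 mm above the jar's, handle 0.72-1.0 rad clockwise of white. In its slots it goes down 13 mm onto the rim, then turns freely.
- other_jar: Terracotta-coloured jar with a black band, same shape and size with the same kind of lid, already shut, one fixed piece (top of handle 145 mm up): a bystander. Origin at the centre of its underside.
- figurine: Silver seated figurine on a dark plinth 55 by 75 mm, 131 mm tall, 0.45 kg, standing loose: a bystander. Origin at the centre of its underside, z up.
Not all that is in view belongs to the job. Of the things like the lid, leave any that is turquoise; of the rest the smaller one is meant. Several things have the shape of the jar; the one meant has the colours described above.

How it is judged (in metres and radians):
On the way:
1. the lid, turned back to the white marks, has dropped into its slots (z of lid in the frame of jar below 0.109 m and angle between the x axis of lid and the x axis of jar, either way round below 0.45 rad and horizontal distance between lid and jar below 0.01 m), for 0.05 s.
At the end, for the whole second after the job is handed in: The lid is down on the jar's rim (within 4 mm) and level (within 6 degrees), on the jar's axis within 10 mm, with its handle turned at least 0.75 rad clockwise of the white marks (the red marks are at 0.95, the stop at 1.1), released and at rest (z of lid in the frame of jar below 0.109 m and angle between the x axis of lid and the x axis of jar, either way round above 0.75 rad and horizontal distance between lid and jar below 0.01 m and angle between lid's own z axis and vertical below 0.1 rad and linear speed of lid below 0.02 m/s and contact force between the fingers and lid below 0.1 N); the robot touches nothing.
It fails at once if the fingers press on the terracotta jar or its lid (over 4 N) (contact force between the fingers and other_jar above 4 N).
It fails at once if the lid, not yet dropped in, is turned the wrong way: its handle more than 1.35 rad (77 degrees) from the line of the white marks (z of lid in the frame of jar above 0.112 m and angle between the x axis of lid and the x axis of jar, either way round above 1.35 rad).
It fails at once if the silver figurine is toppled (leans over 0.5 rad) or pushed more than 40 mm (angle between figurine's own z axis and vertical above 0.5 rad or distance of figurine from where it was at the start of the episode above 0.04 m).
It also fails if it takes over 35 s, if anything falls off the work surface, if the arm or the gripper's body presses on something with over 40 N, if the wrist force passes 120 N, or if a joint passes its speed limit or range.

## Robot

A 6-joint arm with a two-finger parallel gripper is mounted at the origin on the work surface. World frame = base frame: x ahead of the robot, y to its left, z up, the work surface at z = 0. Lengths are in mm, angles in rad, forces in N, time in s.
With the tool pointing down it reaches from about 350 to 775 mm from the base axis. Payload 7.3 kg.
Tool frame: the origin (TCP) lies midway between the tips of the shut fingers; the grasp point (between the pads) lies 19 mm behind it (bot.tcp_to_grasp is the distance from the TCP to the grasp point, in mm); z points along the fingers, y is the line along which they close (so a half turn about z gives the same grasp; the last joint's range is limited). The gripper opens to 92 mm and grips with 3 to 60 N. Pads are 19 mm wide; open, the fingers measure 130 mm over their backs; the gripper's body (75 mm by 190 mm) begins 47 mm behind the grasp point.
Start: joints at [-1.42, 0.342, 1.524, -0, 1.275, -0.146], TCP at [153.565, -502.059, 226.741] pointing down, gripper open.
Joint ranges: [-2.53, 2.53], [-0.77, 2.02], [0.04, 2.7], [-1, 4.14], [0.28, 2.66], [-3.11, 3.11]. Speed limits (rad/s): [2.57, 2.57, 3.14, 3.14, 3.14, 3.14].

## Interface

Orientations are given as [roll, pitch, yaw] about the fixed x, y, z axes, in that order (R = Rz(yaw) Ry(pitch) Rx(roll)).
In Python, from plant import bot, viewer gives the robot as it stands. The module is installed in compiled form; this text tells all that it offers.
- The arm moves only by the shell command python3 -m handwheel 'ROWS'. ROWS is text: rows parted by semicolons, each of 7 numbers parted by spaces: the shift along the tool's x, y, z scaled (see below), then the turn, a rotation vector about the tool's x, y, z scaled (see below), then the opening, from -1 (shut) to 1 (fully open), so that 0 is half open. In form: tx ty tz rx ry rz gripper; .... A call has 1 to 8 rows; each row is the pose to reach, as a shift and turn from the pose commanded when the call began, along the tool's axes at that moment, turning the shorter way round; what a row does not reach only later rows make up. The controller multiplies each number of a shift by 10 cm and each number of a turn by pi rad. A row lasts 1/12 s, in which the tool goes at most 41.7 mm and 7.16 degrees, less where a joint would pass 70% of its speed; a pose out of reach is approached as far as the arm can. A call with a number of a shift or a turn outside -1 to 1 is refused whole. A call with a gripper value outside its range is refused whole. The fingers move at their own pace and stop on an object; the grip force is fixed at half the most. Time passes only in rows, so rows that repeat a pose let the fingers close. It gives the time, the measured TCP pose, the force, the opening and the grip force at its end, in the units of the state.
- bot.get_obs(): the state, without advancing time (a new reading comes with each control period).
- viewer.capture(name): name is "side" or "top"; returns a dict with "frame" (420x560x3 uint8, red, green, blue), "fov_y" (degrees; the focal length in pixels is half the picture's height over the tangent of half this angle, whatever the lens; pixels are square), "cx", "cy" (the principal point, pixels), "T" (4x4, takes a point from camera to world coordinates). Camera axes: x right, y down, z forward; pixel columns grow to the right and rows downward; lengths in mm; the calibration is good to about 2 mm. A picture is of the moment at which its call begins. There is no depth.
- bot.close_job(): hands the job in; it is judged then, once.
Trained networks look in a picture, given as the dict that the camera call returned (one of the last four; its "shot" number tells which), for a name from the list of things; names that differ only in an ending like _2 or _b are one class to them, and where a whole thing is asked for, a point or a joint stands for the part that bears it (a point fixed in the world has none). Each returns a list of dicts, best first, with "score" (0 to 1); they miss things now and then, are a little off and sometimes report something else, mostly with a low value. They report only what shows in the picture. A call takes as long as a camera call. They do not tell look-alikes from the thing itself.
- viewer.recognise(target, picture): "centre" ([column, row] in pixels, amid what is visible of it).
- viewer.cut_out(target, picture): "pixels" (420x560 bool, what is visible of it) and "centre" ([column, row] in pixels, amid what is visible of it).
The state is a dict: "time": time; "joint_positions": joint angles; "dq": joint speeds; "tau": joint torques, N m; "tool_pos": TCP position; "tcp_rot": TCP orientation; "contact_force": force on the tool from outside, world axes, zero at the start; "moment": the same for the moment, N m; "grip_width": finger opening in mm; "finger_force": force on a finger pad.
Only numpy, scipy, OpenCV 4.12 (cv2) and the standard library are available. Lean on these libraries where they do the work, as an engineer would, in place of code of your own. Each camera call takes 0.05 s, during which the arm holds its last target. There are 200 camera calls.

## Working session

There is one attempt and no reset: what is moved stays moved. The work goes in short steps, Python scripts to look and compute and a shell command to move; the robot and the scene stay as the last step left them, time stands still between calls to the robot, and variables do not carry over. Pictures are saved under pics/ and viewed, at most 10 in all, crops included, and the job is handed in when it is done.

```bash
mkdir -p pics
python3 - <<'E'
from plant import bot, viewer
import cv2,numpy as np
o=bot.get_obs(); print(o["time"],o["tool_pos"],o["tcp_rot"],o["grip_width"])
for n in("side","top"):
    p=viewer.capture(n); cv2.imwrite(f"pics/{n}0.png",p["frame"][:,:,::-1]); print(n,p["fov_y"],p["cx"],p["cy"],np.round(p["T"],3).tolist())
    for t in("jar","lid","other_jar","figurine"):
        print(t,[(np.round(d["centre"]).tolist(),round(d["score"],2)) for d in viewer.recognise(t,p)])
E
```

```text
0.0 [ 153.48922181 -501.62908507  226.04326377] [-3.14006653e+00 -2.17892001e-04  2.96742725e-01] 92.15673648313219
side 46.5990948264065 278.6689098452998 208.0084768892637 [[-0.975, -0.114, 0.19, 317.045], [-0.222, 0.529, -0.819, 943.023], [-0.007, -0.841, -0.541, 669.15], [0.0, 0.0, 0.0, 1.0]]
jar [([358.0, 223.0], 0.82), ([283.0, 284.0], 0.73)]
lid [([372.0, 343.0], 0.96), ([282.0, 244.0], 0.84), ([283.0, 284.0], 0.7), ([274.0, 220.0], 0.61)]
other_jar [([308.0, 176.0], 0.98)]
figurine [([196.0, 198.0], 0.96)]
top 46.4952087013947 279.72127928430353 210.70654801938767 [[0.022, -0.997, 0.076, 418.921], [-1.0, -0.022, -0.0, 34.215], [0.002, -0.076, -0.997, 1423.433], [0.0, 0.0, 0.0, 1.0]]
jar [([214.0, 228.0], 0.77), ([275.0, 276.0], 0.58)]
lid [([274.0, 206.0], 0.66), ([168.0, 286.0], 0.66), ([201.0, 224.0], 0.63)]
other_jar [([346.0, 225.0], 0.55)]
figurine [([300.0, 134.0], 0.81)]
```

View pics/side0.png

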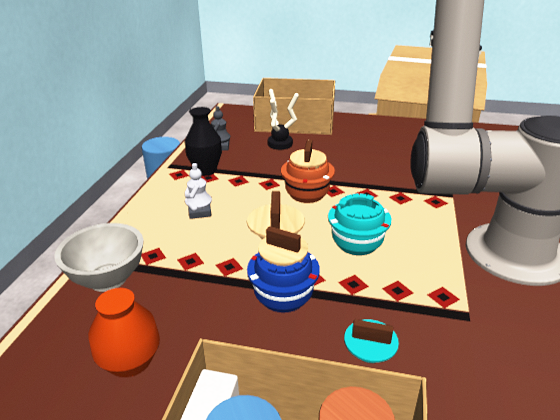

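View pics/top0.png

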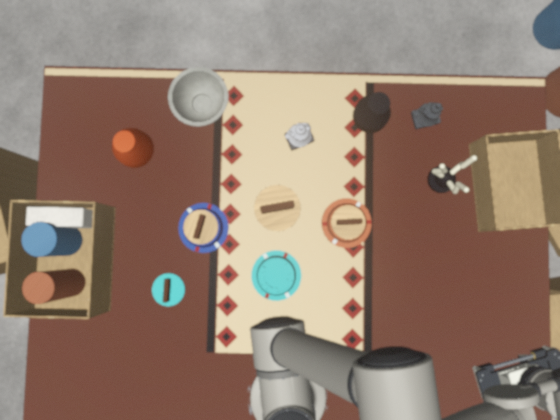

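Candidates: the pale lid on the blue jar (side 283,245; top 201,226), a larger pale lid on the mat (side 275,215; top 277,207) and a turquoise lid (side 372,340; top 168,289). Jar shapes are blue (side 283,275), turquoise (358,220) and terracotta (308,176). I choose the small pale lid on the blue jar and check it in a crop.

Run:
```python
import cv2,numpy as np
s=cv2.imread("pics/side0.png")[215:315,233:333]; t=cv2.imread("pics/top0.png")[195:260,170:235]
f=lambda a:cv2.resize(a,(400,400),interpolation=cv2.INTER_CUBIC)
cv2.imwrite("pics/crop0.png",np.hstack([f(s),f(t)]))
```

```text
(no output)
```

View pics/crop0.png

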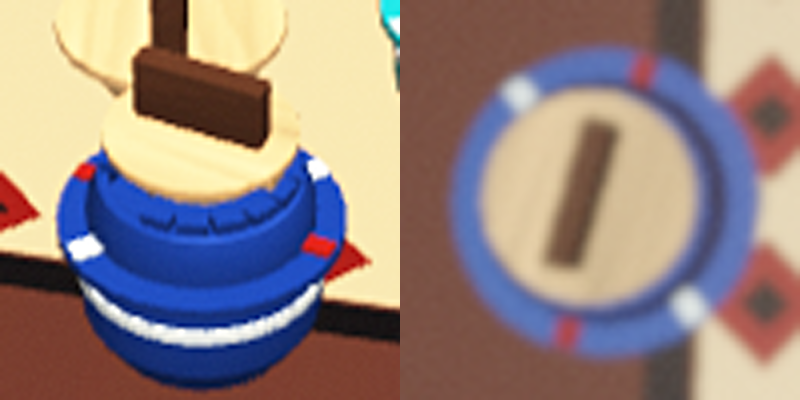

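```bash
cat > h.py <<'E'
import numpy as np
def ray(p,uv,z):
    f=210/np.tan(np.radians(p["fov_y"]/2)); T=p["T"]
    d=T[:3,:3]@np.array([(uv[0]-p["cx"])/f,(uv[1]-p["cy"])/f,1]); c=T[:3,3]
    return c+d*(z-c[2])/d[2]
def proj(p,X):
    f=210/np.tan(np.radians(p["fov_y"]/2)); T=p["T"]; c=T[:3,:3].T@(np.asarray(X)-T[:3,3])
    return c[:2]/c[2]*f+[p["cx"],p["cy"]]
E
python3 - <<'E'
from plant import viewer
from h import *
S=viewer.capture("side");T=viewer.capture("top")
cs=lambda u,v:(233+u/4-.5,215+v/4-.5); ct=lambda u,v:(170+(u-400)/6.154-.5,195+v/6.154-.5)
def show(n,p,a,b,z):
    A,B=ray(p,a,z),ray(p,b,z); d=A-B; print(n,np.round((A+B)[:2]/2,1),"ang",round(np.arctan2(d[1],d[0])%np.pi,3),"len",round(np.hypot(*d[:2]),1))
show("S white",S,cs(318,170),cs(85,247),75);show("S red",S,cs(86,172),cs(319,246),75)
show("T white",T,ct(520,92),ct(688,305),75);show("T red",T,ct(644,72),ct(568,333),75)
show("S hand",S,cs(142,50),cs(269,84),158);show("T hand",T,ct(601,124),ct(562,265),158)
for n,p,px in (("T fig",T,(300,140)),("T other",T,(346,222)),("S other",S,(308,158))): print(n,ray(p,px,75 if "fig" not in n else 20))
E
```

```text
S white [471.4 241.5] ang 0.69 len 124.3
S red [473.6 242.4] ang 2.898 len 123.3
T white [472.9 245.7] ang 0.696 len 122.3
T red [471.2 244.6] ang 2.891 len 121.5
S hand [470.8 242.9] ang 2.924 len 63.1
T hand [471.  242.1] ang 2.905 len 61.4
T fig [733.71120536 -20.5512139   20.        ]
T other [ 494.51124039 -149.68107685   75.        ]
S other [ 504.05499998 -213.75020248   75.        ]
```

```bash
for i in 1; do
python3 -m handwheel '0.88 -0.52 -0.04 0 0 0 1;0.88 -0.52 -0.04 0 0 0 1;0.88 -0.52 -0.04 0 0 0 1'
python3 -m handwheel '0.88 -0.52 -0.04 0 0 0 1;0.88 -0.52 -0.04 0 0 0 1;0.88 -0.52 -0.04 0 0 0 1'
python3 -m handwheel '0.88 -0.52 -0.04 0 0 0 1;0.88 -0.52 -0.04 0 0 0 1;0.88 -0.52 -0.04 0 0 0 1'
python3 -m handwheel '0.88 -0.52 -0.04 0 0 0 1;0.88 -0.52 -0.04 0 0 0 1;0.88 -0.52 -0.04 0 0 0 1'
done
```

```text
time: 0.85
tool_pos: [224.2, -423.7, 230.8]
tcp_rot: [-3.14, -0.001, 0.297]
contact_force: [0.8, -0.2, 0.4]
grip_width: 91.7
finger_force: 0.0
time: 1.1
tool_pos: [293.4, -348.0, 235.1]
tcp_rot: [-3.141, -0.001, 0.298]
contact_force: [-0.1, -0.8, 0.1]
grip_width: 91.7
finger_force: 0.0
time: 1.35
tool_pos: [362.4, -272.6, 239.1]
tcp_rot: [-3.141, -0.001, 0.299]
contact_force: [-0.2, -0.1, -0.4]
grip_width: 91.6
finger_force: 0.0
time: 1.6
tool_pos: [431.5, -197.1, 243.1]
tcp_rot: [-3.142, -0.002, 0.299]
contact_force: [-0.5, -0.2, -0.9]
grip_width: 91.7
finger_force: 0.0
```

```bash
python3 -m handwheel '0.33 -0.83 0 0 0 0 1;0.33 -0.83 0 0 0 0 1;0.33 -0.83 0 0 0 0 1' >/dev/null
python3 -m handwheel '0.33 -0.83 0 0 0 0 1;0.33 -0.83 0 0 0 0 1;0.33 -0.83 0 0 0 0 1' >/dev/null
python3 -m handwheel '0.33 -0.83 0 0 0 0 1;0.33 -0.83 0 0 0 0 1;0.33 -0.83 0 0 0 0 1' >/dev/null
python3 -m handwheel '0.33 -0.83 0 0 0 0 1;0.33 -0.83 0 0 0 0 1;0.33 -0.83 0 0 0 0 1' >/dev/null
python3 -m handwheel '0.33 -0.83 0 0 0 0.168 0.2;0.33 -0.83 0 0 0 0.168 0.2;0.33 -0.83 0 0 0 0.168 0.2;0.33 -0.83 0 0 0 0.168 0.2;0.33 -0.83 0 0 0 0.168 0.2;0.33 -0.83 0 0 0 0.168 0.2'
cat >> h.py <<'E'
def rows(o,xyz,yaw):
    y=o["tcp_rot"][2]; d=np.array(xyz)-o["tool_pos"]; c,s=np.cos(y),np.sin(y)
    return np.round([(d[0]*c+d[1]*s)/100,(d[0]*s-d[1]*c)/100,-d[2]/100,((y-yaw+np.pi)%(2*np.pi)-np.pi)/np.pi],3)
E
python3 - <<'E'
from plant import bot,viewer
from h import *
import cv2
o=bot.get_obs();print(o["tool_pos"],o["tcp_rot"],rows(o,[471.2,242.8,200],-.23))
p=viewer.capture("side");cv2.imwrite("pics/s1.png",cv2.resize(p["frame"][100:310,170:390,::-1],None,fx=2.6,fy=2.6))
E
```

```text
time: 3.1
tool_pos: [466.0, 244.5, 242.5]
tcp_rot: [3.141, 0.0, -0.232]
contact_force: [0.3, 0.1, -0.9]
grip_width: 57.0
finger_force: 0.0
[466.00336312 244.45544401 242.45020898] [ 3.14092095e+00  1.37586112e-04 -2.32041809e-01] [ 0.054  0.004  0.425 -0.001]
```

View pics/s1.png

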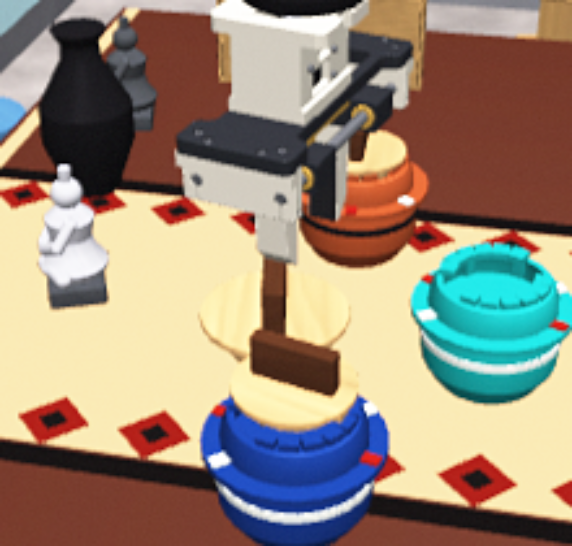

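The picture shows the open gripper above the blue jar's lid (handle at 295,360), with the terracotta jar and the figurine well clear. I descend and close.

```bash
python3 -m handwheel '0.054 0.008 0.4 0 0 0 0.2;0.054 0.008 0.7 0 0 0 0.2;0.054 0.008 0.95 0 0 0 0.2;0.054 0.008 0.95 0 0 0 0.2'
python3 -m handwheel '0 0 0.1 0 0 0 0.2;0 0 0.16 0 0 0 0.2;0 0 0.16 0 0 0 0.2'
python3 -m handwheel '0 0 0 0 0 0 -0.3;0 0 0 0 0 0 -0.5;0 0 0 0 0 0 -1;0 0 0 0 0 0 -1;0 0 0 0 0 0 -1;0 0 0 0 0 0 -1'
```

```text
time: 3.48
tool_pos: [468.2, 241.0, 143.1]
tcp_rot: [3.136, 0.008, -0.23]
contact_force: [-0.3, -0.4, 0.4]
grip_width: 55.2
finger_force: 0.0
time: 3.73
tool_pos: [471.2, 242.7, 131.8]
tcp_rot: [-3.141, -0.0, -0.231]
contact_force: [-0.6, -0.6, 0.7]
grip_width: 55.1
finger_force: 0.0
time: 4.23
tool_pos: [470.9, 242.9, 131.9]
tcp_rot: [-3.141, -0.0, -0.231]
contact_force: [-0.4, -0.6, -0.7]
grip_width: 19.6
finger_force: 0.0
```

```bash
python3 -m handwheel '0 0 0 0 0 0 -1;0 0 0 0 0 0 -1;0 0 0 0 0 0 -1;0 0 0 0 0 0 -1'
```

```text
time: 4.57
tool_pos: [471.0, 243.3, 131.8]
tcp_rot: [-3.141, -0.0, -0.231]
contact_force: [0.1, 3.2, 0.9]
grip_width: 13.7
finger_force: 29.9
```

```bash
python3 -m handwheel '0 0 0 0 0 -0.04 -1;0 0 0 0 0 -0.08 -1;0 0 0 0 0 -0.12 -1;0 0 0 0 0 -0.16 -1;0 0 0 0 0 -0.19 -1;0 0 0 0 0 -0.22 -1;0 0 0 0 0 -0.25 -1;0 0 0 0 0 -0.25 -1'
python3 -m handwheel '0 0 0 0 0 -0.025 -1;0 0 0 0 0 -0.044 -1;0 0 0 0 0 -0.044 -1;0 0 0 0 0 -0.044 -1'
python3 -c "
from plant import bot;print(bot.get_obs()['moment'])"
```

```text
time: 5.23
tool_pos: [470.6, 242.9, 131.4]
tcp_rot: [-3.141, 0.001, 0.558]
contact_force: [0.7, 2.2, -1.6]
grip_width: 14.0
finger_force: 29.9
time: 5.57
tool_pos: [470.6, 242.6, 131.4]
tcp_rot: [3.141, 0.001, 0.689]
contact_force: [0.4, 0.4, -2.9]
grip_width: 13.7
finger_force: 29.9
[ 0.08777225 -0.08224551 -0.01963724]
```

```bash
python3 -m handwheel '0 0 0.02 0 0 0 -1;0 0 0.04 0 0 0 -1;0 0 0.06 0 0 0 -1;0 0 0.06 0 0 0 -1'
python3 -m handwheel '0 0 0.02 0 0 0 -1;0 0 0.04 0 0 0 -1;0 0 0.065 0 0 0 -1;0 0 0.065 0 0 0 -1;0 0 0.065 0 0 0 -1'
```

```text
time: 5.9
tool_pos: [470.6, 242.7, 125.1]
tcp_rot: [-3.141, 0.001, 0.692]
contact_force: [-0.3, 0.1, -2.3]
grip_width: 13.8
finger_force: 29.9
time: 6.32
tool_pos: [470.8, 242.8, 119.0]
tcp_rot: [3.142, 0.0, 0.693]
contact_force: [-0.3, -0.2, -1.5]
grip_width: 13.4
finger_force: 30.0
```

```bash
python3 -m handwheel '0 0 0.006 0 0 0 -1;0 0 0.012 0 0 0 -1;0 0 0.012 0 0 0 -1'
python3 - <<'E'
from plant import bot,viewer
import cv2
p=viewer.capture("side");cv2.imwrite("pics/s2.png",cv2.resize(p["frame"][190:320,203:363,::-1],None,fx=4,fy=4,interpolation=cv2.INTER_CUBIC))
E
```

```text
time: 6.57
tool_pos: [470.8, 242.9, 118.7]
tcp_rot: [3.141, -0.0, 0.693]
contact_force: [-2.9, -1.2, 3.7]
grip_width: 13.9
finger_force: 30.0
```

View pics/s2.png

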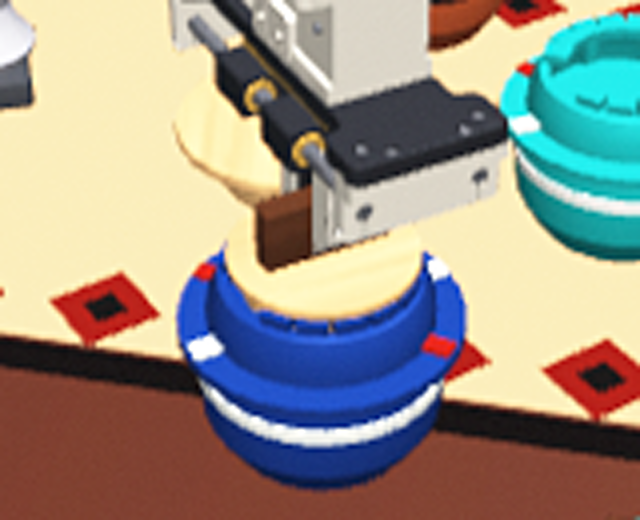

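The lid (centre 325,270) sits on the rim with its handle toward the white marks (205,347 and 438,268). The small contact force agrees with it being seated. Now I screw it forward.

```bash
python3 -m handwheel '0 0 0 0 0 0.03 -1;0 0 0 0 0 0.06 -1;0 0 0 0 0 0.09 -1;0 0 0 0 0 0.12 -1;0 0 0 0 0 0.15 -1;0 0 0 0 0 0.18 -1;0 0 0 0 0 0.2 -1;0 0 0 0 0 0.2 -1'
python3 -m handwheel '0 0 0 0 0 0.03 -1;0 0 0 0 0 0.06 -1;0 0 0 0 0 0.09 -1;0 0 0 0 0 0.102 -1;0 0 0 0 0 0.102 -1;0 0 0 0 0 0.102 -1'
python3 -c "
from plant import bot;print(bot.get_obs()['moment'])"
```

```text
time: 7.28
tool_pos: [472.0, 243.5, 118.8]
tcp_rot: [-3.14, -0.003, 0.062]
contact_force: [2.7, 2.2, 3.4]
grip_width: 13.7
finger_force: 30.0
time: 7.78
tool_pos: [472.0, 243.7, 118.8]
tcp_rot: [-3.139, -0.003, -0.254]
contact_force: [2.6, 4.7, 4.6]
grip_width: 13.5
finger_force: 30.0
[ 0.76437739 -0.45171596 -0.00461778]
```

Turned freely. Now I release, lift away and check.

```bash
python3 -m handwheel '0 0 0 0 0 0 -0.5;0 0 0 0 0 0 0;0 0 0 0 0 0 0.2;0 0 0 0 0 0 0.2;0 0 0 0 0 0 0.2;0 0 0 0 0 0 0.2'
python3 -m handwheel '0 0 -0.2 0 0 0 0.2;0 0 -0.5 0 0 0 0.2;0 0 -0.8 0 0 0 0.2;0 0 -1 0 0 0 0.2;0 0 -1 0 0 0 0.2'
python3 -m handwheel '-0.8 0 -0.4 0 0 0 0.2;-0.8 0 -0.4 0 0 0 0.2;-0.8 0 -0.4 0 0 0 0.2;-0.8 0 -0.4 0 0 0 0.2;-0.8 0 -0.4 0 0 0 0.2'
python3 - <<'E'
from plant import bot,viewer
import cv2
p=viewer.capture("side");cv2.imwrite("pics/s3.png",cv2.resize(p["frame"][190:320,203:363,::-1],None,fx=4,fy=4,interpolation=cv2.INTER_CUBIC))
E
```

```text
time: 8.28
tool_pos: [470.6, 242.7, 117.7]
tcp_rot: [3.141, 0.001, -0.256]
contact_force: [0.9, -0.5, 0.4]
grip_width: 49.4
finger_force: 0.0
time: 8.7
tool_pos: [472.8, 243.6, 222.6]
tcp_rot: [-3.137, -0.007, -0.256]
contact_force: [0.9, -1.0, 0.3]
grip_width: 55.1
finger_force: 0.0
time: 9.12
tool_pos: [393.6, 263.1, 257.6]
tcp_rot: [3.141, -0.001, -0.255]
contact_force: [0.4, -0.5, -0.7]
grip_width: 54.9
finger_force: 0.0
```

View pics/s3.png

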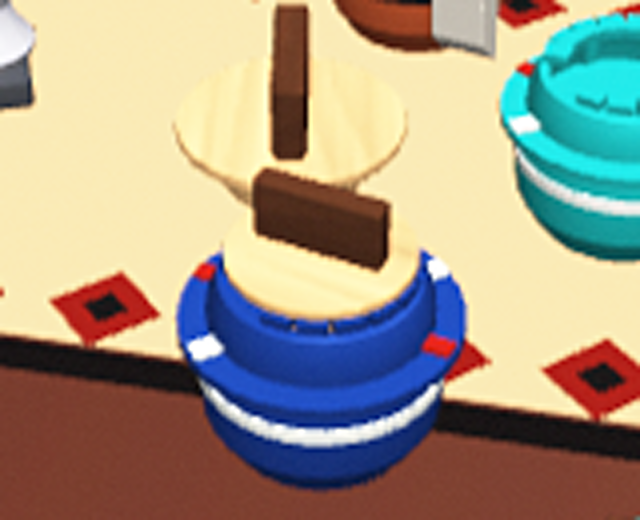

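The lid is level on the rim, its handle (255,190 to 388,250) lies along the red marks (205,272 and 438,345), and the gripper is clear.

```bash
python3 -c "
from plant import bot;print(bot.close_job())"
```

```text
the job is handed in; nothing more can be done
None
```

The blue jar's lid dropped into its slots, was screwed clockwise to the red marks and released; the terracotta jar and the figurine were not touched, and the job was handed in at about 9 s (no verdict was returned).

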